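# Line up the sample jars by height

### The arm

A 6-joint arm with a two-finger parallel gripper is mounted at the origin on the work surface. World frame = base frame: x ahead of the robot, y to its left, z up, the work surface at z = 0. Lengths are in m, angles in rad, forces in N, time in s.
With the tool pointing down it reaches from about 0.3 to 0.825 m from the base axis. Payload 5.4 kg.
Tool frame: the origin (TCP) lies between the finger pads; the fingertips stand 11 mm ahead of it and the grasp point (between the pads) lies 8 mm behind it (tips_ahead is the distance from the TCP to the fingertips, in m); z points along the fingers, y is the line along which they close (so a half turn about z gives the same grasp; the last joint's range is limited). The gripper opens to 92 mm and grips with 3 to 60 N. Pads are 20 mm wide; open, the fingers measure 128 mm over their backs; the gripper's body (75 mm by 189 mm) begins 69 mm behind the grasp point.
Start: joints at [0.909, 0.158, 1.597, -0, 1.386, -0.21], TCP at [0.251, 0.517, 0.226] pointing down, gripper open.
Joint ranges: [-2.91, 2.91], [-0.94, 2.29], [0.18, 2.7], [-1.29, 4.43], [0.17, 2.64], [-3, 3]. Speed limits (rad/s): [2.57, 2.57, 3.14, 3.14, 3.14, 3.14].

### API

Orientations are given as a rotation vector (axis times angle).
In Python, from rig import state, capture, get_calibration, close_job, tips_ahead gives the robot as it stands. The module is installed in compiled form; this text tells all that it offers.
- The arm moves only by the tool carry_out, never from a script. Its argument "commands" is a list of rows, each an object of numbers: "dx", "dy", "dz": the shift along the tool's x, y, z in mm; "ax", "ay", "az": the turn, a rotation vector about the tool's x, y, z in degrees; "jaw": the finger opening in mm, from 0 to 91.9. A call has 1 to 12 rows; each row is the pose to reach, as a shift and turn from the pose commanded when the call began, along the tool's axes at that moment; what a row does not reach only later rows make up. A row lasts 1/12 s, in which the tool goes at most 41.7 mm and 7.16 degrees, less where a joint would pass 70% of its speed; a pose out of reach is approached as far as the arm can. A call with a gripper value outside its range is refused whole. The fingers move at their own pace and stop on an object; "force" is the grip in N (left out, the last holds). Time passes only in rows, so rows that repeat a pose let the fingers close. It gives the time, the measured TCP pose, the force, the opening and the grip force at its end, in the units of the state.
- state(): the state, without advancing time (a new reading comes with each control period).
- capture(name): name is "scene" or "top" or "wrist"; returns (picture, depth): 420x560x3 uint8, red, green, blue; 420x560 float32, m along the optical axis (not along the pixel's ray), 0 where there is no reading.
- get_calibration(name): a dict with "camera_matrix" (3x3 intrinsics, pixels), "rvec" (rotation vector, rad) and "tvec" (3), from world to camera coordinates, as OpenCV has them. Camera axes: x right, y down, z forward; pixel columns grow to the right and rows downward; lengths in m; the calibration is good to about 2 mm. The wrist camera is an equidistant fisheye: a pixel r from the principal point sees the ray r / f radians off the axis. A picture is of the moment at which its call begins: read the wrist's pose just before it. get_calibration takes no time and is no camera call; for the wrist camera it gives the pose at the moment of the call.
- close_job(): hands the job in; it is judged then, once.
The state is a dict: "time": time; "q": joint angles; "qvel": joint speeds; "effort": joint torques, N m; "ee_pos": TCP position; "orientation": TCP orientation; "wrist_force": force on the tool from outside, world axes, zero at the start; "wrist_torque": the same for the moment, N m; "gripper_width": finger opening in m; "grip_force": force on a finger pad.
Only numpy, scipy, OpenCV 4.12 (cv2) and the standard library are available. Lean on these libraries where they do the work, as an engineer would, in place of code of your own. Each camera call takes 0.05 s, during which the arm holds its last target. There are 200 camera calls.

### The job

Line the four white sample jars up by height on the row of black rubber pads: the tallest on the pad beside the upright steel end stop, then each next shorter one, down to the shortest at the far end, every jar standing upright and centred on its own pad. Never knock a jar over, and leave the stoppered conical flask standing where it is.

Things in the scene. Friction and masses are not known exactly. Their poses are not given: they have to be found in the camera images.
- jar_a_mid (a point): The shortest of four upright white plastic sample jars with a paper band and a blue screw cap: 45 mm tall, round, body 32 mm across up to 31 mm, then a cap 28 mm across; loose, standing on the bench. The point is on its axis, half-way up (22.5 mm above its foot); z runs up the axis.
- jar_b_mid (a point): The second shortest of four upright white plastic sample jars with a paper band and a blue screw cap: 60 mm tall, round, body 38 mm across up to 42 mm, then a cap 33 mm across; loose, standing on the bench. The point is on its axis, half-way up (30 mm above its foot); z runs up the axis.
- jar_c_mid (a point): The second tallest of four upright white plastic sample jars with a paper band and a blue screw cap: 75 mm tall, round, body 45 mm across up to 52 mm, then a cap 39 mm across; loose, standing on the bench. The point is on its axis, half-way up (37.5 mm above its foot); z runs up the axis.
- jar_d_mid (a point): The tallest of four upright white plastic sample jars with a paper band and a blue screw cap: 90 mm tall, round, body 54 mm across up to 63 mm, then a cap 46 mm across; loose, standing on the bench. The point is on its axis, half-way up (45 mm above its foot); z runs up the axis.
- pad_1_top (a point): One end pad of the row: a round black rubber pad, 64 mm across and 3 mm thick, fixed on a flat aluminium strip (420 x 90 x 8 mm) lying on the bench. The four pads lie in a straight row, 85 mm apart, pad_1 to pad_4, along the strip's long axis (the pad's y). The point is the centre of the pad's top face, 11 mm above the bench; z up.
- pad_2_top (a point): A middle pad, next to pad_1: a round black rubber pad, 64 mm across and 3 mm thick, fixed on a flat aluminium strip (420 x 90 x 8 mm) lying on the bench. The four pads lie in a straight row, 85 mm apart, pad_1 to pad_4, along the strip's long axis (the pad's y). The point is the centre of the pad's top face, 11 mm above the bench; z up.
- pad_3_top (a point): A middle pad, between pad_2 and pad_4: a round black rubber pad, 64 mm across and 3 mm thick, fixed on a flat aluminium strip (420 x 90 x 8 mm) lying on the bench. The four pads lie in a straight row, 85 mm apart, pad_1 to pad_4, along the strip's long axis (the pad's y). The point is the centre of the pad's top face, 11 mm above the bench; z up.
- pad_4_top (a point): The other end pad of the row: a round black rubber pad, 64 mm across and 3 mm thick, fixed on a flat aluminium strip (420 x 90 x 8 mm) lying on the bench. The four pads lie in a straight row, 85 mm apart, pad_1 to pad_4, along the strip's long axis (the pad's y). The point is the centre of the pad's top face, 11 mm above the bench; z up.
- endstop_top (a point): Steel end stop: an upright block 76 mm across the strip, 14 mm thick, 45 mm high, fixed on one end of the strip, 62 mm beyond the end pad's centre; at some starts beyond pad_1, at others beyond pad_4 (the other end bears only a flat steel bar 4 mm high). The point is the centre of its top face, 53 mm above the bench.
- flask_mid (a point): A conical flask of greenish glass with a dark stopper, 51 mm across at the foot, 96 mm tall, loose, standing among the jars; not part of the row. The point is on its axis, 48 mm above its foot; z up. A small open glass beaker, 42 mm across and 58 mm tall, also stands among the jars. Jars, flask and beaker stand in an arc on the robot's side of the strip, at least 95 mm apart, centre to centre.

How it is judged:
At the end, for the whole second after the job is handed in: Counting from the end stop, the jars stand on the four pads in falling order of height, each upright (within 0.1 rad), resting on its pad with its axis within 14 mm of the pad's centre, released and at rest (((horizontal distance between endstop_top and pad_1_top below 0.1 m and horizontal distance between jar_a_mid and pad_4_top below 0.014 m and z of jar_a_mid in the frame of pad_4_top below 0.0275 m and horizontal distance between jar_b_mid and pad_3_top below 0.014 m and z of jar_b_mid in the frame of pad_3_top below 0.035 m and horizontal distance between jar_c_mid and pad_2_top below 0.014 m and z of jar_c_mid in the frame of pad_2_top below 0.0425 m and horizontal distance between jar_d_mid and pad_1_top below 0.014 m and z of jar_d_mid in the frame of pad_1_top below 0.05 m) or (horizontal distance between endstop_top and pad_4_top below 0.1 m and horizontal distance between jar_a_mid and pad_1_top below 0.014 m and z of jar_a_mid in the frame of pad_1_top below 0.0275 m and horizontal distance between jar_b_mid and pad_2_top below 0.014 m and z of jar_b_mid in the frame of pad_2_top below 0.035 m and horizontal distance between jar_c_mid and pad_3_top below 0.014 m and z of jar_c_mid in the frame of pad_3_top below 0.0425 m and horizontal distance between jar_d_mid and pad_4_top below 0.014 m and z of jar_d_mid in the frame of pad_4_top below 0.05 m)) and angle between each of jar_a_mid, jar_b_mid, jar_c_mid, jar_d_mid's own z axis and vertical below 0.1 rad and linear speed of each of jar_a, jar_b, jar_c, jar_d below 0.02 m/s); the robot touches nothing.
It fails at once if a jar is knocked over (leans more than 0.9 rad) (angle between any of jar_a_mid, jar_b_mid, jar_c_mid, jar_d_mid's own z axis and vertical above 0.9 rad).
It fails at once if the conical flask is shifted by more than 25 mm or tipped by more than 0.5 rad (distance of flask_mid from where it was at the start of the episode above 0.025 m or angle between flask_mid's own z axis and vertical above 0.5 rad).
It also fails if it takes over 96 s, if anything falls off the work surface, if the arm or the gripper's body presses on something with over 40 N, if the wrist force passes 120 N, or if a joint passes its speed limit or range.

## Working session

There is one attempt and no reset: what is moved stays moved. The work goes in short steps, Python scripts to look and compute and a tool call to move; the robot and the scene stay as the last step left them, time stands still between calls to the robot, and variables do not carry over. Pictures are saved under pics/ and viewed, at most 14 in all, crops included, and the job is handed in when it is done.

Besides the shell and the picture viewer there is one more tool, called in YAML: its name, and indented under it one key for each argument. carry_out: Moves the arm, as the interface text tells. Its arguments: {"type":"object","properties":{"commands":{"type":"array","items":{"type":"object","properties":{"dx":{"type":"number"},"dy":{"type":"number"},"dz":{"type":"number"},"ax":{"type":"number"},"ay":{"type":"number"},"az":{"type":"number"},"jaw":{"type":"number"}}}},"force":{"type":"number"}},"required":["commands"]}

```bash
mkdir -p pics
python3 - <<'E'
from rig import *
import cv2,numpy as np
s=state();print(s['time'],s['ee_pos'],s['orientation'],s['gripper_width'],tips_ahead)
for n in['scene','top']:
    p,d=capture(n);cv2.imwrite(f'pics/{n}0.png',p[...,::-1]);np.savez(f'{n}0.npz',p=p,d=d)
    c=get_calibration(n);print(n,c)
E
```

```text
0.0 [0.25070183 0.51681597 0.22461988] [-7.03552861e-01 -3.06103342e+00  2.62872836e-03] 0.09168341137149069 0.011
scene {'camera_matrix': array([[446.73651121,   0.        , 278.86587404],
       [  0.        , 446.73651121, 206.53561618],
       [  0.        ,   0.        ,   1.        ]]), 'rvec': array([ 1.54365214,  2.23047255, -0.69291213]), 'tvec': array([ 0.17489587, -0.35313895,  1.1781761 ])}
top {'camera_matrix': array([[525.20978814,   0.        , 279.35904551],
       [  0.        , 525.20978814, 205.11707644],
       [  0.        ,   0.        ,   1.        ]]), 'rvec': array([ 2.15022685, -2.10787878,  0.19358342]), 'tvec': array([-0.01132574,  0.52012602,  1.24619091])}
```

View pics/scene0.png

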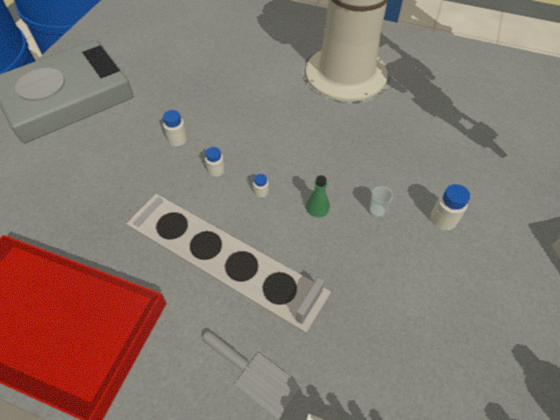

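View pics/top0.png

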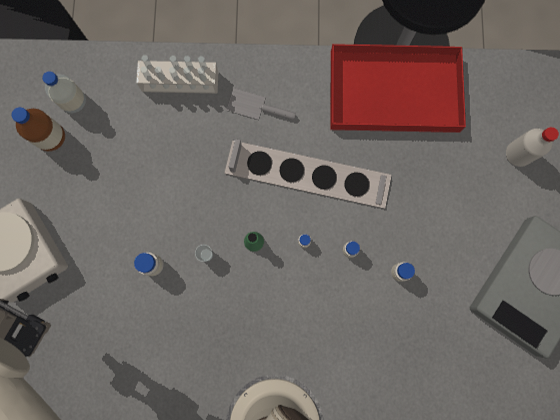

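The top view shows the end stop at the left end of the strip (235,155), with pads at (260,162), (291,170), (324,177) and (356,184). The jars are d (146,264), c (404,271), b (352,248) and a (305,240). The beaker is at (204,254) and the flask at (254,240).

```bash
cat > h.py <<'E'
import cv2,numpy as np
from scipy.spatial.transform import Rotation as R
from rig import *
def rays(n,uv):
    c=get_calibration(n);K=c['camera_matrix'];M=R.from_rotvec(c['rvec']).as_matrix()
    uv=np.atleast_2d(uv).astype(float)
    d=np.c_[(uv-K[:2,2])/K[0,0],np.ones(len(uv))]@M
    return -M.T@c['tvec'],d
def plane(n,uv,z):
    o,d=rays(n,uv);return o+d*((z-o[2])/d[:,2])[:,None]
def depthpts(n,uv,D):
    o,d=rays(n,uv);return o+d*D[:,None]
def circ(P):
    c,r=cv2.minEnclosingCircle((P[:,:2]*1000).astype(np.float32));return np.array(c)/1000,r
E
python3 - <<'E'
from h import *
H={'d':.09,'c':.075,'b':.06,'a':.045}
J={'top':dict(d=(146,264),c=(404,271),b=(352,248),a=(305,240)),'scene':dict(d=(456,196),c=(173,118),b=(213,155),a=(261,180))}
for n in J:
    z=np.load(n+'0.npz');p=z['p'];D=z['d'];hsv=cv2.cvtColor(p,cv2.COLOR_RGB2HSV)
    m=cv2.inRange(hsv,(100,120,50),(130,255,255))
    _,lab,st,cen=cv2.connectedComponentsWithStats(m)
    for k,uv in J[n].items():
        l=lab[uv[1],uv[0]];v,u=np.where(lab==l);q=np.c_[u,v]
        W=depthpts(n,q,D[v,u]);t=np.abs(W[:,2]-H[k])<.004
        P=plane(n,q[t],H[k])
        print(n,k,l,st[l],t.sum(),W[:,2].max(),P[:,:2].mean(0),*circ(P))
    m=((p.max(2)<50)*255).astype(np.uint8)
    cs,_=cv2.findContours(m,cv2.RETR_EXTERNAL,cv2.CHAIN_APPROX_NONE)
    for c in cs:
        if 250<cv2.contourArea(c)<1200:
            x,y=c[:,0].mean(0);P=plane(n,c[:,0],.011)
            e=cv2.minAreaRect((P[:,:2]*1000).astype(np.float32))
            M=cv2.moments(c);print('pad',(int(x),int(y)),plane(n,(M['m10']/M['m00'],M['m01']/M['m00']),.011)[0,:2],e[1])
print('flask',plane('top',(253,238),.096),plane('scene',(321,181),.096),'beaker',plane('top',(204,251),.058))
s=state();print(R.from_rotvec(s['orientation']).as_matrix().round(4))
E
```

```text
top d 5 [134 253  21  20 312] 265 1.3188047092835935 [0.37046776 0.31205244] [0.36991818 0.31186557] 23.07362937927246
top c 6 [398 263  17  16 209] 184 1.3188047092835935 [ 0.36510009 -0.30253058] [ 0.36400116 -0.30233539] 19.07791519165039
top b 4 [346 242  14  13 134] 113 0.06571453423405127 [ 0.41682915 -0.17855642] [ 0.41774475 -0.17862244] 15.640982627868652
top a 3 [300 235  10  10  84] 76 0.05185280472880338 [ 0.43723801 -0.06438485] [ 0.43680527 -0.063936  ] 12.509264945983887
pad (22, 327) [0.20042185 0.60779663] (125.72587585449219, 90.45146942138672)
pad (519, 324) [ 0.24472393 -0.59103593] (125.19415283203125, 52.195858001708984)
pad (356, 183) [ 0.58547559 -0.19636502] (57.438636779785156, 59.12588882446289)
pad (323, 176) [ 0.60228652 -0.11308467] (57.701351165771484, 58.998992919921875)
pad (291, 169) [ 0.61921546 -0.0297678 ] (57.96665573120117, 59.0027961730957)
pad (258, 162) [0.63599868 0.05355323] (58.23188781738281, 59.07679748535156)
scene d 7 [443 184  27  25 495] 382 0.09387350747393797 [0.37606196 0.31323212] [0.37673599 0.3127132 ] 24.409229278564453
scene c 4 [163 110  17  17 228] 167 0.07829885424829086 [ 0.36980163 -0.30068815] [ 0.36915778 -0.29986752] 19.54789161682129
scene b 5 [206 147  14  15 164] 134 0.7689017587194261 [ 0.4221568  -0.17732298] [ 0.42320697 -0.17725641] 16.99277114868164
scene a 6 [254 174  13  12 118] 107 0.7689017587194261 [ 0.44154941 -0.06247029] [ 0.44168103 -0.0624735 ] 13.765894889831543
pad (99, 60) [ 0.19986263 -0.61679114] (123.33753967285156, 48.255714416503906)
flask [[0.43193765 0.05918497 0.096     ]] [[0.44174205 0.06466816 0.096     ]] beaker [[0.4026414  0.17767633 0.058     ]]
[[-8.997e-01  4.366e-01 -1.000e-03]
 [ 4.366e-01  8.997e-01 -1.300e-03]
 [ 3.000e-04 -1.600e-03 -1.000e+00]]
```

carry_out:
  commands:
    - {"dx": -197,"dy": -132,"az": 75.5}
    - {"dx": -197,"dy": -132,"az": 75.5}
    - {"dx": -197,"dy": -132,"az": 75.5}
    - {"dx": -197,"dy": -132,"az": 75.5}
    - {"dx": -197,"dy": -132,"az": 75.5}
    - {"dx": -197,"dy": -132,"az": 75.5}
    - {"dx": -197,"dy": -132,"az": 75.5}
    - {"dx": -197,"dy": -132,"az": 75.5}
    - {"dx": -197,"dy": -132,"az": 75.5}
    - {"dx": -197,"dy": -132,"az": 75.5}
    - {"dx": -197,"dy": -132,"az": 75.5}
    - {"dx": -197,"dy": -132,"az": 75.5}
  force: 20

```text
validation failed for argument at $.co...
```

Run:
```python
from h import *
s=state();c=get_calibration('wrist');p,d=capture('wrist')
cv2.imwrite('pics/w0.png',p[...,::-1]);np.savez('w0.npz',p=p,d=d,K=c['camera_matrix'],rv=c['rvec'],tv=c['tvec'])
print(s['time'],s['ee_pos'],R.from_rotvec(s['orientation']).as_matrix().round(3),c['camera_matrix'])
```

```text
0.1 [0.25071532 0.51686962 0.22473198] [[-0.9    0.437 -0.001]
 [ 0.437  0.9   -0.001]
 [ 0.    -0.002 -1.   ]] [[325.1922621    0.         277.06299396]
 [  0.         325.1922621  212.36369366]
 [  0.           0.           1.        ]]
```

View pics/w0.png

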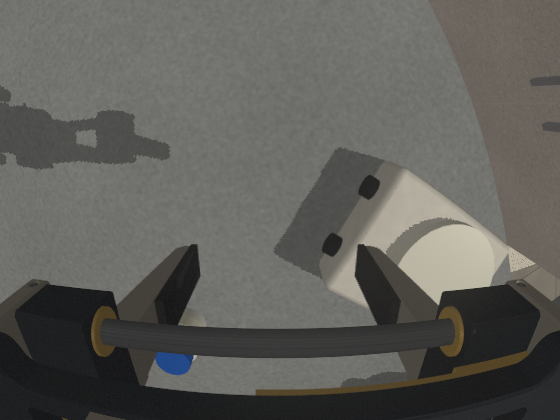

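The move was refused, so this picture is still from the start pose. It shows the balance at (400,240) and jar d's cap at (175,360). I'll resend with every field filled in.

carry_out:
  commands:
    - {"dx": -197,"dy": -132,"dz": 0,"ax": 0,"ay": 0,"az": 75.5,"jaw": 91}
    - {"dx": -197,"dy": -132,"dz": 0,"ax": 0,"ay": 0,"az": 75.5,"jaw": 91}
  force: 20

```text
time: 0.32
ee_pos: [0.2924, 0.4452, 0.2249]
orientation: [-1.082, -2.949, 0.001]
wrist_force: [0.5, 0.2, 0.1]
gripper_width: 0.0912
grip_force: 0.0
```

carry_out:
  commands:
    - {"dx": -146,"dy": -51,"dz": 0,"ax": 0,"ay": 0,"az": 61.2,"jaw": 91}
    - {"dx": -146,"dy": -51,"dz": 0,"ax": 0,"ay": 0,"az": 61.2,"jaw": 91}
    - {"dx": -146,"dy": -51,"dz": 0,"ax": 0,"ay": 0,"az": 61.2,"jaw": 91}
    - {"dx": -146,"dy": -51,"dz": 0,"ax": 0,"ay": 0,"az": 61.2,"jaw": 91}
    - {"dx": -146,"dy": -51,"dz": 0,"ax": 0,"ay": 0,"az": 61.2,"jaw": 91}
    - {"dx": -146,"dy": -51,"dz": 0,"ax": 0,"ay": 0,"az": 61.2,"jaw": 91}
    - {"dx": -146,"dy": -51,"dz": 0,"ax": 0,"ay": 0,"az": 61.2,"jaw": 91}
    - {"dx": -146,"dy": -51,"dz": 0,"ax": 0,"ay": 0,"az": 61.2,"jaw": 91}
    - {"dx": -146,"dy": -51,"dz": 0,"ax": 0,"ay": 0,"az": 61.2,"jaw": 91}
    - {"dx": -146,"dy": -51,"dz": 0,"ax": 0,"ay": 0,"az": 61.2,"jaw": 91}
  force: 20

```text
time: 1.15
ee_pos: [0.3715, 0.312, 0.2253]
orientation: [-2.433, -1.987, 0.001]
wrist_force: [-0.6, -0.2, 0.2]
gripper_width: 0.0907
grip_force: 0.0
```

Run:
```python
from h import *
s=state();c=get_calibration('wrist');p,d=capture('wrist')
cv2.imwrite('pics/w1.png',p[...,::-1]);np.savez('w1.npz',p=p,d=d,K=c['camera_matrix'],rv=c['rvec'],tv=c['tvec'])
print(s['time'],s['ee_pos'],R.from_rotvec(s['orientation']).as_matrix().round(3))
```

```text
1.15 [0.37149568 0.31196403 0.225338  ] [[ 0.2   0.98 -0.  ]
 [ 0.98 -0.2  -0.  ]
 [-0.   -0.   -1.  ]]
```

View pics/w1.png

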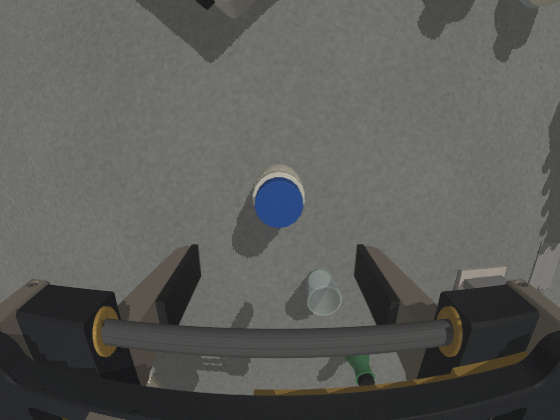

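The wrist view shows jar d's cap at (279,203), centred between the fingers. The beaker is at (323,295).

```bash
cat >> h.py <<'E'
def wplane(c,uv,z):
    K=c['camera_matrix'];M=R.from_rotvec(c['rvec']).as_matrix()
    p=(np.atleast_2d(uv)-K[:2,2]).astype(float);r=np.linalg.norm(p,axis=1)+1e-9;t=r/K[0,0]
    d=np.c_[p/r[:,None]*np.sin(t)[:,None],np.cos(t)]@M
    o=-M.T@np.ravel(c['tvec']);return o+d*((z-o[2])/d[:,2])[:,None]
def wcap(z,near,c=None,p=None):
    """blue cap nearest to world xy 'near', top-face height z: centre and radius (mm)"""
    if c is None: c=get_calibration('wrist');p,_=capture('wrist')
    m=cv2.inRange(cv2.cvtColor(p,cv2.COLOR_RGB2HSV),(100,120,50),(130,255,255))
    cs,_=cv2.findContours(m,cv2.RETR_EXTERNAL,cv2.CHAIN_APPROX_NONE)
    L=[circ(wplane(c,q[:,0],z)) for q in cs if cv2.contourArea(q)>80]
    return min(L,key=lambda a:np.hypot(*(a[0]-near)))
E
python3 - <<'E'
from h import *
z=np.load('w1.npz');c=dict(camera_matrix=z['K'],rvec=z['rv'],tvec=z['tv'])
print(wcap(.09,(.371,.312),c,z['p']))
E
```

```text
(array([0.37207166, 0.31460187]), 24.176036834716797)
```

carry_out:
  commands:
    - {"dx": 1.5,"dy": 0,"dz": 40,"ax": 0,"ay": 0,"az": 0,"jaw": 91}
    - {"dx": 1.5,"dy": 0,"dz": 80,"ax": 0,"ay": 0,"az": 0,"jaw": 91}
    - {"dx": 1.5,"dy": 0,"dz": 115,"ax": 0,"ay": 0,"az": 0,"jaw": 91}
    - {"dx": 1.5,"dy": 0,"dz": 145,"ax": 0,"ay": 0,"az": 0,"jaw": 91}
    - {"dx": 1.5,"dy": 0,"dz": 170,"ax": 0,"ay": 0,"az": 0,"jaw": 91}
    - {"dx": 1.5,"dy": 0,"dz": 193,"ax": 0,"ay": 0,"az": 0,"jaw": 91}
    - {"dx": 1.5,"dy": 0,"dz": 193,"ax": 0,"ay": 0,"az": 0,"jaw": 91}
    - {"dx": 1.5,"dy": 0,"dz": 193,"ax": 0,"ay": 0,"az": 0,"jaw": 48}
    - {"dx": 1.5,"dy": 0,"dz": 193,"ax": 0,"ay": 0,"az": 0,"jaw": 48}
    - {"dx": 1.5,"dy": 0,"dz": 193,"ax": 0,"ay": 0,"az": 0,"jaw": 48}
    - {"dx": 1.5,"dy": 0,"dz": 193,"ax": 0,"ay": 0,"az": 0,"jaw": 48}
    - {"dx": 1.5,"dy": 0,"dz": 193,"ax": 0,"ay": 0,"az": 0,"jaw": 48}
  force: 20

```text
time: 2.2
ee_pos: [0.3729, 0.3141, 0.0339]
orientation: [2.43, 1.99, 0.004]
wrist_force: [0.5, -0.3, -0.1]
gripper_width: 0.0598
grip_force: 0.0
```

carry_out:
  commands:
    - {"dx": 0,"dy": 0,"dz": 0,"ax": 0,"ay": 0,"az": 0,"jaw": 48}
    - {"dx": 0,"dy": 0,"dz": 0,"ax": 0,"ay": 0,"az": 0,"jaw": 48}
    - {"dx": 0,"dy": 0,"dz": 0,"ax": 0,"ay": 0,"az": 0,"jaw": 48}
    - {"dx": 0,"dy": 0,"dz": 0,"ax": 0,"ay": 0,"az": 0,"jaw": 48}
  force: 20

```text
time: 2.53
ee_pos: [0.3728, 0.3139, 0.0335]
orientation: [2.431, 1.989, 0.002]
wrist_force: [0.3, -0.6, 5.6]
gripper_width: 0.0535
grip_force: 20.0
```

carry_out:
  commands:
    - {"dx": 0,"dy": 0,"dz": -12,"ax": 0,"ay": 0,"az": 0,"jaw": 48}
    - {"dx": 0,"dy": 0,"dz": -35,"ax": 0,"ay": 0,"az": 0,"jaw": 48}
    - {"dx": 0,"dy": 0,"dz": -60,"ax": 0,"ay": 0,"az": 0,"jaw": 48}
    - {"dx": -7,"dy": 10,"dz": -75,"ax": 0,"ay": 0,"az": 0,"jaw": 48}
    - {"dx": -20,"dy": 30,"dz": -80,"ax": 0,"ay": 0,"az": 0,"jaw": 48}
    - {"dx": -38,"dy": 58,"dz": -80,"ax": 0,"ay": 0,"az": 0,"jaw": 48}
    - {"dx": -57,"dy": 88,"dz": -80,"ax": 0,"ay": 0,"az": 0,"jaw": 48}
    - {"dx": -76,"dy": 118,"dz": -80,"ax": 0,"ay": 0,"az": 0,"jaw": 48}
    - {"dx": -96,"dy": 148,"dz": -80,"ax": 0,"ay": 0,"az": 0,"jaw": 48}
    - {"dx": -115,"dy": 178,"dz": -80,"ax": 0,"ay": 0,"az": 0,"jaw": 48}
    - {"dx": -130,"dy": 200,"dz": -80,"ax": 0,"ay": 0,"az": 0,"jaw": 48}
    - {"dx": -136,"dy": 210,"dz": -80,"ax": 0,"ay": 0,"az": 0,"jaw": 48}
  force: 20

```text
time: 3.53
ee_pos: [0.5525, 0.1359, 0.112]
orientation: [2.434, 1.986, -0.001]
wrist_force: [0.3, 0.2, -1.9]
gripper_width: 0.0534
grip_force: 20.0
```

carry_out:
  commands:
    - {"dx": -10,"dy": 15,"dz": 0,"ax": 0,"ay": 0,"az": 0,"jaw": 48}
    - {"dx": -26,"dy": 40,"dz": 0,"ax": 0,"ay": 0,"az": 0,"jaw": 48}
    - {"dx": -42,"dy": 66,"dz": 0,"ax": 0,"ay": 0,"az": 0,"jaw": 48}
    - {"dx": -55,"dy": 86,"dz": 0,"ax": 0,"ay": 0,"az": 0,"jaw": 48}
    - {"dx": -61,"dy": 95,"dz": 0,"ax": 0,"ay": 0,"az": 0,"jaw": 48}
    - {"dx": -63,"dy": 99,"dz": 0,"ax": 0,"ay": 0,"az": 0,"jaw": 48}
    - {"dx": -63,"dy": 99,"dz": 0,"ax": 0,"ay": 0,"az": 0,"jaw": 48}
    - {"dx": -63,"dy": 99,"dz": 0,"ax": 0,"ay": 0,"az": 0,"jaw": 48}
  force: 20

```text
time: 4.2
ee_pos: [0.6343, 0.0586, 0.112]
orientation: [-2.429, -1.99, 0.001]
wrist_force: [0.2, -0.4, -1.5]
gripper_width: 0.0536
grip_force: 20.0
```

Run:
```python
from h import *
s=state();print(s['time'],s['ee_pos'],R.from_rotvec(s['orientation']).as_matrix().round(3))
c=get_calibration('wrist');p,d=capture('wrist')
cv2.imwrite('pics/w2.png',p[...,::-1]);print(wcap(s['ee_pos'][2]-.0335+.09,s['ee_pos'][:2],c,p))
# pads seen by the wrist camera
m=((p.max(2)<50)*255).astype(np.uint8)
for q in cv2.findContours(m,cv2.RETR_EXTERNAL,cv2.CHAIN_APPROX_NONE)[0]:
    if cv2.contourArea(q)>400: 
        P,r=circ(wplane(c,q[:,0],.011))
        if r<60: print('pad?',q[:,0].mean(0),P,r)
```

```text
4.2 [0.63433203 0.0586275  0.11204978] [[ 0.197  0.98  -0.002]
 [ 0.98  -0.197  0.001]
 [ 0.    -0.002 -1.   ]]
(array([0.63515033, 0.06728149]), 22.67765998840332)
pad? [282.2248062  378.80620155] [ 0.60406812 -0.11442896] 31.133655548095703
pad? [339.02222222 288.67777778] [ 0.67659418 -0.02153764] 46.036033630371094
pad? [215.34444444 288.25      ] [0.56325854 0.00109448] 46.0310173034668
pad? [290.24786325 207.27350427] [0.63821149 0.05385711] 31.137176513671875
```

View pics/w2.png

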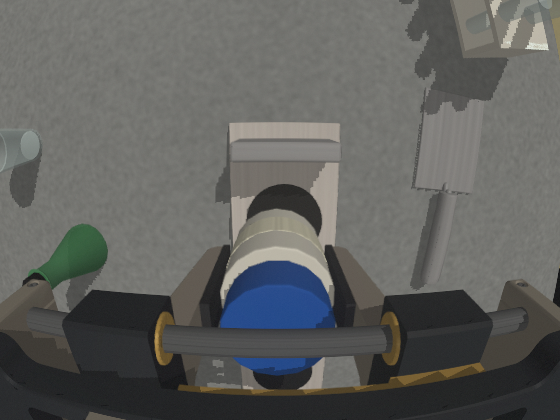

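Jar d hangs level in the grip in front of pad 1, whose visible rim is at (290,207). The end stop is at (285,150). I still need to shift about 4 mm, then lower.

carry_out:
  commands:
    - {"dx": -4,"dy": 3.5,"dz": 10,"ax": 0,"ay": 0,"az": 0,"jaw": 48}
    - {"dx": -4,"dy": 3.5,"dz": 28,"ax": 0,"ay": 0,"az": 0,"jaw": 48}
    - {"dx": -4,"dy": 3.5,"dz": 46,"ax": 0,"ay": 0,"az": 0,"jaw": 48}
    - {"dx": -4,"dy": 3.5,"dz": 57,"ax": 0,"ay": 0,"az": 0,"jaw": 48}
    - {"dx": -4,"dy": 3.5,"dz": 63,"ax": 0,"ay": 0,"az": 0,"jaw": 48}
    - {"dx": -4,"dy": 3.5,"dz": 66,"ax": 0,"ay": 0,"az": 0,"jaw": 48}
    - {"dx": -4,"dy": 3.5,"dz": 67,"ax": 0,"ay": 0,"az": 0,"jaw": 48}
    - {"dx": -4,"dy": 3.5,"dz": 67,"ax": 0,"ay": 0,"az": 0,"jaw": 48}
    - {"dx": -4,"dy": 3.5,"dz": 67,"ax": 0,"ay": 0,"az": 0,"jaw": 48}
  force: 20

```text
time: 5.0
ee_pos: [0.6389, 0.0527, 0.0467]
orientation: [2.43, 1.989, 0.002]
wrist_force: [-0.8, -0.3, -1.4]
gripper_width: 0.0538
grip_force: 20.0
```

carry_out:
  commands:
    - {"dx": 1,"dy": -1,"dz": 1,"ax": 0,"ay": 0,"az": 0,"jaw": 48}
    - {"dx": 1,"dy": -1,"dz": 2,"ax": 0,"ay": 0,"az": 0,"jaw": 48}
    - {"dx": 1,"dy": -1,"dz": 2,"ax": 0,"ay": 0,"az": 0,"jaw": 48}
    - {"dx": 1,"dy": -1,"dz": 2,"ax": 0,"ay": 0,"az": 0,"jaw": 48}
  force: 20

```text
time: 5.33
ee_pos: [0.6379, 0.054, 0.0446]
orientation: [2.431, 1.989, 0.002]
wrist_force: [-2.2, 1.0, 2.8]
gripper_width: 0.0539
grip_force: 20.0
```

Contact with the pad. Release and lift.

carry_out:
  commands:
    - {"dx": 0,"dy": 0,"dz": 0,"ax": 0,"ay": 0,"az": 0,"jaw": 91}
    - {"dx": 0,"dy": 0,"dz": 0,"ax": 0,"ay": 0,"az": 0,"jaw": 91}
    - {"dx": 0,"dy": 0,"dz": 0,"ax": 0,"ay": 0,"az": 0,"jaw": 91}
    - {"dx": 0,"dy": 0,"dz": 0,"ax": 0,"ay": 0,"az": 0,"jaw": 91}
    - {"dx": 0,"dy": 0,"dz": 0,"ax": 0,"ay": 0,"az": 0,"jaw": 91}
    - {"dx": 0,"dy": 0,"dz": -20,"ax": 0,"ay": 0,"az": 0,"jaw": 91}
    - {"dx": 0,"dy": 0,"dz": -55,"ax": 0,"ay": 0,"az": 0,"jaw": 91}
    - {"dx": 0,"dy": 0,"dz": -95,"ax": 0,"ay": 0,"az": 0,"jaw": 91}
    - {"dx": 0,"dy": 0,"dz": -135,"ax": 0,"ay": 0,"az": 0,"jaw": 91}
    - {"dx": 0,"dy": 0,"dz": -165,"ax": 0,"ay": 0,"az": 0,"jaw": 91}
    - {"dx": 0,"dy": 0,"dz": -180,"ax": 0,"ay": 0,"az": 0,"jaw": 91}
    - {"dx": 0,"dy": 0,"dz": -180,"ax": 0,"ay": 0,"az": 0,"jaw": 91}
  force: 20

```text
time: 6.33
ee_pos: [0.64, 0.0537, 0.2292]
orientation: [2.426, 1.985, 0.01]
wrist_force: [-0.5, -0.4, 1.2]
gripper_width: 0.0907
grip_force: 0.0
```

```bash
cat >> h.py <<'E'
def pads(c,p):
    m=((p.max(2)<50)*255).astype(np.uint8)
    for q in cv2.findContours(m,cv2.RETR_EXTERNAL,cv2.CHAIN_APPROX_NONE)[0]:
        if cv2.contourArea(q)>400:
            P,r=circ(wplane(c,q[:,0],.011))
            if 28<r<35: print('pad?',q[:,0].mean(0).round(),P,r)
def move(target,s):
    "tool-axis shift in mm from the present pose to world target (x,y,z)"
    return (1000*R.from_rotvec(s['orientation']).as_matrix().T@(np.array(target)-s['ee_pos'])).round(1)
E
python3 - <<'E'
from h import *
s=state();print(s['time'],s['ee_pos'])
c=get_calibration('wrist');p,d=capture('wrist')
cv2.imwrite('pics/w3.png',p[...,::-1]);print(wcap(.101,s['ee_pos'][:2],c,p));pads(c,p)
print(move((.366,-.301,.185),s))
E
```

```text
6.3333 [0.63995935 0.05372257 0.22919259]
(array([0.63764355, 0.0547559 ]), 24.427032470703125)
pad? [275. 310.] [ 0.60419165 -0.11324039] 31.985612869262695
pad? [274. 254.] [ 0.62128534 -0.03013894] 31.53143310546875
[-402.  -198.8   42. ]
```

View pics/w3.png

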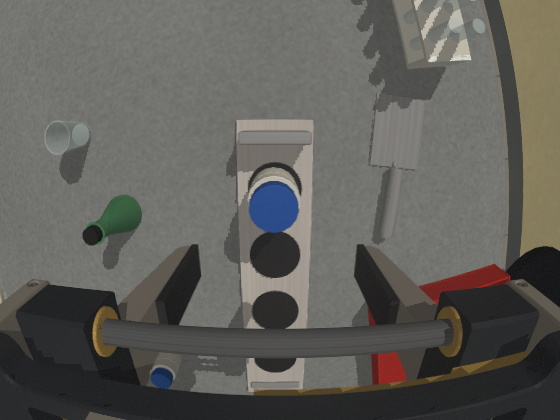

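Jar d stands on pad 1: its cap is at (274,207) and its centre is about 2 mm off the pad's. Pads 2 and 3 are at (274,254) and (275,310). Jar c next.

carry_out:
  commands:
    - {"dx": -402,"dy": -199,"dz": 0,"ax": 0,"ay": 0,"az": 0,"jaw": 91}
    - {"dx": -402,"dy": -199,"dz": 0,"ax": 0,"ay": 0,"az": 0,"jaw": 91}
    - {"dx": -402,"dy": -199,"dz": 0,"ax": 0,"ay": 0,"az": 0,"jaw": 91}
    - {"dx": -402,"dy": -199,"dz": 0,"ax": 0,"ay": 0,"az": 0,"jaw": 91}
    - {"dx": -402,"dy": -199,"dz": 0,"ax": 0,"ay": 0,"az": 0,"jaw": 91}
    - {"dx": -402,"dy": -199,"dz": 0,"ax": 0,"ay": 0,"az": 0,"jaw": 91}
    - {"dx": -402,"dy": -199,"dz": 0,"ax": 0,"ay": 0,"az": 0,"jaw": 91}
    - {"dx": -402,"dy": -199,"dz": 0,"ax": 0,"ay": 0,"az": 0,"jaw": 91}
    - {"dx": -402,"dy": -199,"dz": 0,"ax": 0,"ay": 0,"az": 0,"jaw": 91}
    - {"dx": -402,"dy": -199,"dz": 0,"ax": 0,"ay": 0,"az": 0,"jaw": 91}
    - {"dx": -402,"dy": -199,"dz": 0,"ax": 0,"ay": 0,"az": 0,"jaw": 91}
    - {"dx": -402,"dy": -199,"dz": 0,"ax": 0,"ay": 0,"az": 0,"jaw": 91}
  force: 20

```text
time: 7.38
ee_pos: [0.3589, -0.3036, 0.2211]
orientation: [-2.435, -1.98, 0.003]
wrist_force: [-0.7, 0.3, -0.1]
gripper_width: 0.0906
grip_force: 0.0
```

carry_out:
  commands:
    - {"dx": 0,"dy": 0,"dz": 0,"ax": 0,"ay": 0,"az": 0,"jaw": 91}
    - {"dx": 0,"dy": 0,"dz": 0,"ax": 0,"ay": 0,"az": 0,"jaw": 91}
  force: 20

```text
time: 7.55
ee_pos: [0.3624, -0.2996, 0.2219]
orientation: [-2.429, -1.987, -0.001]
wrist_force: [0.2, 0.6, 0.4]
gripper_width: 0.0911
grip_force: 0.0
```

Run:
```python
from h import *
s=state();print(s['time'],s['ee_pos'],s['orientation'])
P,r=wcap(.075,(.366,-.301));print(P,r,move((*P,.028),s))
P,r=wcap(.060,(.418,-.178));print(P,r)
```

```text
7.55 [ 0.36244736 -0.29963979  0.22185195] [-2.42910479e+00 -1.98715708e+00 -1.08505930e-03]
[ 0.36605496 -0.301858  ] 20.18619155883789 [ -2.    4.4 193.8]
[ 0.41868515 -0.18053813] 16.310270309448242
```

carry_out:
  commands:
    - {"dx": -2,"dy": 4,"dz": 40,"ax": 0,"ay": 0,"az": 0,"jaw": 91}
    - {"dx": -2,"dy": 4,"dz": 80,"ax": 0,"ay": 0,"az": 0,"jaw": 91}
    - {"dx": -2,"dy": 4,"dz": 115,"ax": 0,"ay": 0,"az": 0,"jaw": 80}
    - {"dx": -2,"dy": 4,"dz": 145,"ax": 0,"ay": 0,"az": 0,"jaw": 70}
    - {"dx": -2,"dy": 4,"dz": 170,"ax": 0,"ay": 0,"az": 0,"jaw": 70}
    - {"dx": -2,"dy": 4,"dz": 187,"ax": 0,"ay": 0,"az": 0,"jaw": 70}
    - {"dx": -2,"dy": 4,"dz": 193,"ax": 0,"ay": 0,"az": 0,"jaw": 70}
    - {"dx": -2,"dy": 4,"dz": 193,"ax": 0,"ay": 0,"az": 0,"jaw": 40}
    - {"dx": -2,"dy": 4,"dz": 193,"ax": 0,"ay": 0,"az": 0,"jaw": 40}
    - {"dx": -2,"dy": 4,"dz": 193,"ax": 0,"ay": 0,"az": 0,"jaw": 40}
    - {"dx": -2,"dy": 4,"dz": 193,"ax": 0,"ay": 0,"az": 0,"jaw": 40}
    - {"dx": -2,"dy": 4,"dz": 193,"ax": 0,"ay": 0,"az": 0,"jaw": 40}
  force: 20

```text
time: 8.65
ee_pos: [0.3672, -0.3045, 0.0321]
orientation: [2.429, 1.988, 0.0]
wrist_force: [0.5, 0.8, 4.0]
gripper_width: 0.0447
grip_force: 20.0
```

carry_out:
  commands:
    - {"dx": 0,"dy": 0,"dz": 0,"ax": 0,"ay": 0,"az": 0,"jaw": 40}
    - {"dx": 0,"dy": 0,"dz": 0,"ax": 0,"ay": 0,"az": 0,"jaw": 40}
    - {"dx": 0,"dy": 0,"dz": 0,"ax": 0,"ay": 0,"az": 0,"jaw": 40}
  force: 20

```text
time: 8.9
ee_pos: [0.3672, -0.3044, 0.0321]
orientation: [2.429, 1.988, 0.0]
wrist_force: [1.2, 1.9, 5.5]
gripper_width: 0.0442
grip_force: 20.0
```

Run:
```python
from h import *
s=state();print(s['ee_pos'],s['gripper_width'],s['grip_force'],move((.6213,-.0301,s['ee_pos'][2]),s))
```

```text
[ 0.36717283 -0.3044278   0.03207811] 0.044191891538439956 20.003545582294464 [ 3.192e+02  1.948e+02 -1.000e-01]
```

carry_out:
  commands:
    - {"dx": 0,"dy": 0,"dz": -12,"ax": 0,"ay": 0,"az": 0,"jaw": 40}
    - {"dx": 0,"dy": 0,"dz": -38,"ax": 0,"ay": 0,"az": 0,"jaw": 40}
    - {"dx": 0,"dy": 0,"dz": -68,"ax": 0,"ay": 0,"az": 0,"jaw": 40}
    - {"dx": 10,"dy": 6,"dz": -85,"ax": 0,"ay": 0,"az": 0,"jaw": 40}
    - {"dx": 30,"dy": 18,"dz": -90,"ax": 0,"ay": 0,"az": 0,"jaw": 40}
    - {"dx": 58,"dy": 35,"dz": -90,"ax": 0,"ay": 0,"az": 0,"jaw": 40}
    - {"dx": 88,"dy": 54,"dz": -90,"ax": 0,"ay": 0,"az": 0,"jaw": 40}
    - {"dx": 119,"dy": 73,"dz": -90,"ax": 0,"ay": 0,"az": 0,"jaw": 40}
    - {"dx": 150,"dy": 92,"dz": -90,"ax": 0,"ay": 0,"az": 0,"jaw": 40}
    - {"dx": 181,"dy": 111,"dz": -90,"ax": 0,"ay": 0,"az": 0,"jaw": 40}
    - {"dx": 210,"dy": 129,"dz": -90,"ax": 0,"ay": 0,"az": 0,"jaw": 40}
    - {"dx": 237,"dy": 146,"dz": -90,"ax": 0,"ay": 0,"az": 0,"jaw": 40}
  force: 20

```text
time: 9.9
ee_pos: [0.5571, -0.0982, 0.1205]
orientation: [-2.431, -1.99, 0.0]
wrist_force: [0.3, -0.0, -0.8]
gripper_width: 0.0448
grip_force: 20.0
```

carry_out:
  commands:
    - {"dx": 28,"dy": 17,"dz": 0,"ax": 0,"ay": 0,"az": 0,"jaw": 40}
    - {"dx": 52,"dy": 32,"dz": 0,"ax": 0,"ay": 0,"az": 0,"jaw": 40}
    - {"dx": 68,"dy": 42,"dz": 0,"ax": 0,"ay": 0,"az": 0,"jaw": 40}
    - {"dx": 77,"dy": 47,"dz": 0,"ax": 0,"ay": 0,"az": 0,"jaw": 40}
    - {"dx": 80,"dy": 49,"dz": 0,"ax": 0,"ay": 0,"az": 0,"jaw": 40}
    - {"dx": 80,"dy": 49,"dz": 0,"ax": 0,"ay": 0,"az": 0,"jaw": 40}
    - {"dx": 80,"dy": 49,"dz": 0,"ax": 0,"ay": 0,"az": 0,"jaw": 40}
    - {"dx": 80,"dy": 49,"dz": 0,"ax": 0,"ay": 0,"az": 0,"jaw": 40}
    - {"dx": 80,"dy": 49,"dz": 0,"ax": 0,"ay": 0,"az": 0,"jaw": 40}
  force: 20

```text
time: 10.65
ee_pos: [0.6196, -0.0323, 0.1206]
orientation: [-2.433, -1.988, 0.001]
wrist_force: [-0.3, -0.9, -1.8]
gripper_width: 0.0445
grip_force: 20.0
```

Run:
```python
from h import *
s=state();print(s['time'],s['ee_pos'],s['orientation'],s['gripper_width'],move((.6208,-.0326,.045),s))
```

```text
10.65 [ 0.61957343 -0.0322877   0.12062878] [-2.43257137e+00 -1.98789768e+00  5.00281054e-04] 0.04453742813751842 [-0.   1.3 75.6]
```

carry_out:
  commands:
    - {"dx": 0,"dy": 1,"dz": 12,"ax": 0,"ay": 0,"az": 0,"jaw": 40}
    - {"dx": 0,"dy": 1,"dz": 34,"ax": 0,"ay": 0,"az": 0,"jaw": 40}
    - {"dx": 0,"dy": 1,"dz": 54,"ax": 0,"ay": 0,"az": 0,"jaw": 40}
    - {"dx": 0,"dy": 1,"dz": 67,"ax": 0,"ay": 0,"az": 0,"jaw": 40}
    - {"dx": 0,"dy": 1,"dz": 73,"ax": 0,"ay": 0,"az": 0,"jaw": 40}
    - {"dx": 0,"dy": 1,"dz": 75,"ax": 0,"ay": 0,"az": 0,"jaw": 40}
    - {"dx": 0,"dy": 1,"dz": 76.5,"ax": 0,"ay": 0,"az": 0,"jaw": 40}
    - {"dx": 0,"dy": 1,"dz": 77,"ax": 0,"ay": 0,"az": 0,"jaw": 40}
    - {"dx": 0,"dy": 1,"dz": 77,"ax": 0,"ay": 0,"az": 0,"jaw": 40}
    - {"dx": 0,"dy": 1,"dz": 77,"ax": 0,"ay": 0,"az": 0,"jaw": 40}
  force: 20

```text
time: 11.48
ee_pos: [0.6219, -0.0317, 0.0447]
orientation: [2.43, 1.989, 0.002]
wrist_force: [-0.4, 0.5, -1.3]
gripper_width: 0.0445
grip_force: 20.0
```

carry_out:
  commands:
    - {"dx": 0,"dy": 0,"dz": 1,"ax": 0,"ay": 0,"az": 0,"jaw": 40}
    - {"dx": 0,"dy": 0,"dz": 2,"ax": 0,"ay": 0,"az": 0,"jaw": 40}
    - {"dx": 0,"dy": 0,"dz": 2,"ax": 0,"ay": 0,"az": 0,"jaw": 40}
    - {"dx": 0,"dy": 0,"dz": 2,"ax": 0,"ay": 0,"az": 0,"jaw": 40}
  force: 20

```text
time: 11.82
ee_pos: [0.6218, -0.0316, 0.0431]
orientation: [2.43, 1.989, 0.001]
wrist_force: [-2.8, -0.0, 4.9]
gripper_width: 0.0447
grip_force: 20.0
```

carry_out:
  commands:
    - {"dx": 0,"dy": 0,"dz": 0,"ax": 0,"ay": 0,"az": 0,"jaw": 80}
    - {"dx": 0,"dy": 0,"dz": 0,"ax": 0,"ay": 0,"az": 0,"jaw": 80}
    - {"dx": 0,"dy": 0,"dz": 0,"ax": 0,"ay": 0,"az": 0,"jaw": 80}
    - {"dx": 0,"dy": 0,"dz": 0,"ax": 0,"ay": 0,"az": 0,"jaw": 80}
    - {"dx": 0,"dy": 0,"dz": 0,"ax": 0,"ay": 0,"az": 0,"jaw": 80}
    - {"dx": 0,"dy": 0,"dz": -20,"ax": 0,"ay": 0,"az": 0,"jaw": 80}
    - {"dx": 0,"dy": 0,"dz": -55,"ax": 0,"ay": 0,"az": 0,"jaw": 80}
    - {"dx": 0,"dy": 0,"dz": -95,"ax": 0,"ay": 0,"az": 0,"jaw": 80}
    - {"dx": 0,"dy": 0,"dz": -135,"ax": 0,"ay": 0,"az": 0,"jaw": 80}
    - {"dx": 0,"dy": 0,"dz": -170,"ax": 0,"ay": 0,"az": 0,"jaw": 80}
    - {"dx": 0,"dy": 0,"dz": -180,"ax": 0,"ay": 0,"az": 0,"jaw": 80}
    - {"dx": 0,"dy": 0,"dz": -180,"ax": 0,"ay": 0,"az": 0,"jaw": 80}
  force: 20

```text
time: 12.82
ee_pos: [0.6233, -0.032, 0.226]
orientation: [2.426, 1.986, 0.008]
wrist_force: [-0.1, -0.1, -1.0]
gripper_width: 0.0798
grip_force: 0.0
```

Run:
```python
from h import *
s=state();print(s['time'],s['ee_pos'])
c=get_calibration('wrist');p,d=capture('wrist')
print(wcap(.086,s['ee_pos'][:2],c,p),wcap(.101,(.637,.054),c,p));pads(c,p)
print(move((.419,-.179,.22),s))
```

```text
12.8167 [ 0.62334387 -0.03202876  0.22604995]
(array([ 0.62060754, -0.02908965]), 20.10789680480957) (array([0.63672925, 0.0526568 ]), 22.508275985717773)
pad? [274. 310.] [ 0.58732727 -0.19663048] 31.899986267089844
pad? [274. 253.] [ 0.60389886 -0.11308911] 31.660757064819336
pad? [275. 177.] [ 0.62110193 -0.02993175] 30.980575561523438
[-184.5 -171.3    4.7]
```

Jar c is within 1 mm of pad 2's centre. Jar b next.

carry_out:
  commands:
    - {"dx": -184,"dy": -171,"dz": 0,"ax": 0,"ay": 0,"az": 0,"jaw": 70}
    - {"dx": -184,"dy": -171,"dz": 0,"ax": 0,"ay": 0,"az": 0,"jaw": 70}
    - {"dx": -184,"dy": -171,"dz": 0,"ax": 0,"ay": 0,"az": 0,"jaw": 70}
    - {"dx": -184,"dy": -171,"dz": 0,"ax": 0,"ay": 0,"az": 0,"jaw": 70}
    - {"dx": -184,"dy": -171,"dz": 0,"ax": 0,"ay": 0,"az": 0,"jaw": 70}
    - {"dx": -184,"dy": -171,"dz": 0,"ax": 0,"ay": 0,"az": 0,"jaw": 70}
    - {"dx": -184,"dy": -171,"dz": 0,"ax": 0,"ay": 0,"az": 0,"jaw": 70}
    - {"dx": -184,"dy": -171,"dz": 0,"ax": 0,"ay": 0,"az": 0,"jaw": 70}
    - {"dx": -184,"dy": -171,"dz": 0,"ax": 0,"ay": 0,"az": 0,"jaw": 70}
    - {"dx": -184,"dy": -171,"dz": 0,"ax": 0,"ay": 0,"az": 0,"jaw": 70}
  force: 20

```text
time: 13.7
ee_pos: [0.4174, -0.177, 0.2204]
orientation: [-2.428, -1.99, 0.0]
wrist_force: [-0.3, 0.3, -0.5]
gripper_width: 0.0699
grip_force: 0.0
```

Run:
```python
from h import *
s=state();print(s['time'],s['ee_pos'],s['orientation'])
P,r=wcap(.060,(.418,-.179));print(P,r,move((*P,.024),s))
P,r=wcap(.045,(.438,-.063));print(P,r)
```

```text
13.7 [ 0.41739519 -0.17703858  0.22038946] [-2.42822513e+00 -1.98984262e+00  9.40318480e-05]
[ 0.41954636 -0.17835587] 17.021507263183594 [ -1.1   2.7 196.4]
[ 0.43850739 -0.06498313] 13.246459007263184
```

carry_out:
  commands:
    - {"dx": -0.5,"dy": 2,"dz": 40,"ax": 0,"ay": 0,"az": 0,"jaw": 70}
    - {"dx": -0.5,"dy": 2,"dz": 80,"ax": 0,"ay": 0,"az": 0,"jaw": 70}
    - {"dx": -0.5,"dy": 2,"dz": 115,"ax": 0,"ay": 0,"az": 0,"jaw": 66}
    - {"dx": -0.5,"dy": 2,"dz": 145,"ax": 0,"ay": 0,"az": 0,"jaw": 66}
    - {"dx": -0.5,"dy": 2,"dz": 170,"ax": 0,"ay": 0,"az": 0,"jaw": 66}
    - {"dx": -0.5,"dy": 2,"dz": 190,"ax": 0,"ay": 0,"az": 0,"jaw": 66}
    - {"dx": -0.5,"dy": 2,"dz": 197,"ax": 0,"ay": 0,"az": 0,"jaw": 66}
    - {"dx": -0.5,"dy": 2,"dz": 197,"ax": 0,"ay": 0,"az": 0,"jaw": 66}
    - {"dx": -0.5,"dy": 2,"dz": 197,"ax": 0,"ay": 0,"az": 0,"jaw": 34}
    - {"dx": -0.5,"dy": 2,"dz": 197,"ax": 0,"ay": 0,"az": 0,"jaw": 34}
    - {"dx": -0.5,"dy": 2,"dz": 197,"ax": 0,"ay": 0,"az": 0,"jaw": 34}
    - {"dx": -0.5,"dy": 2,"dz": 197,"ax": 0,"ay": 0,"az": 0,"jaw": 34}
  force: 20

```text
time: 14.8
ee_pos: [0.4199, -0.1796, 0.0259]
orientation: [2.429, 1.988, 0.001]
wrist_force: [-0.9, 0.4, -0.6]
gripper_width: 0.0411
grip_force: 0.0
```

carry_out:
  commands:
    - {"dx": 0,"dy": 0,"dz": 0,"ax": 0,"ay": 0,"az": 0,"jaw": 34}
    - {"dx": 0,"dy": 0,"dz": 0,"ax": 0,"ay": 0,"az": 0,"jaw": 34}
    - {"dx": 0,"dy": 0,"dz": 0,"ax": 0,"ay": 0,"az": 0,"jaw": 34}
  force: 20

```text
time: 15.05
ee_pos: [0.4197, -0.1795, 0.0256]
orientation: [2.43, 1.988, 0.001]
wrist_force: [0.2, 0.8, 6.4]
gripper_width: 0.0375
grip_force: 20.0
```

Run:
```python
from h import *
s=state();print(s['ee_pos'],s['gripper_width'],s['grip_force'],move((.4195,-.1784,s['ee_pos'][2]),s),move((.604,-.113,s['ee_pos'][2]),s))
```

```text
[ 0.4197467  -0.17951871  0.02564229] 0.0375338260132947 20.002892911434174 [ 1.  -0.5 -0. ] [101.7 167.4   0.2]
```

carry_out:
  commands:
    - {"dx": 0,"dy": 0,"dz": -12,"ax": 0,"ay": 0,"az": 0,"jaw": 34}
    - {"dx": 0,"dy": 0,"dz": -35,"ax": 0,"ay": 0,"az": 0,"jaw": 34}
    - {"dx": 5,"dy": 9,"dz": -52,"ax": 0,"ay": 0,"az": 0,"jaw": 34}
    - {"dx": 17,"dy": 28,"dz": -60,"ax": 0,"ay": 0,"az": 0,"jaw": 34}
    - {"dx": 34,"dy": 56,"dz": -60,"ax": 0,"ay": 0,"az": 0,"jaw": 34}
    - {"dx": 52,"dy": 86,"dz": -60,"ax": 0,"ay": 0,"az": 0,"jaw": 34}
    - {"dx": 70,"dy": 115,"dz": -60,"ax": 0,"ay": 0,"az": 0,"jaw": 34}
    - {"dx": 86,"dy": 142,"dz": -60,"ax": 0,"ay": 0,"az": 0,"jaw": 34}
    - {"dx": 96,"dy": 159,"dz": -60,"ax": 0,"ay": 0,"az": 0,"jaw": 34}
    - {"dx": 101,"dy": 167,"dz": -60,"ax": 0,"ay": 0,"az": 0,"jaw": 34}
    - {"dx": 101,"dy": 167,"dz": -60,"ax": 0,"ay": 0,"az": 0,"jaw": 34}
    - {"dx": 101,"dy": 167,"dz": -60,"ax": 0,"ay": 0,"az": 0,"jaw": 34}
  force: 20

```text
time: 16.05
ee_pos: [0.6017, -0.113, 0.0841]
orientation: [-2.43, -1.989, 0.002]
wrist_force: [-0.6, -0.3, -1.3]
gripper_width: 0.0372
grip_force: 20.0
```

carry_out:
  commands:
    - {"dx": 0,"dy": 0,"dz": 0,"ax": 0,"ay": 0,"az": 0,"jaw": 34}
    - {"dx": 0,"dy": 0,"dz": 0,"ax": 0,"ay": 0,"az": 0,"jaw": 34}
  force: 20

```text
time: 16.22
ee_pos: [0.6014, -0.1135, 0.0844]
orientation: [-2.432, -1.988, 0.001]
wrist_force: [0.0, 0.1, -1.0]
gripper_width: 0.0374
grip_force: 20.0
```

Run:
```python
from h import *
s=state();print(s['time'],s['ee_pos'],s['orientation'],s['gripper_width'],move((.604,-.114,.0366),s))
```

```text
16.2167 [ 0.6013866  -0.1134604   0.08444139] [-2.43164111e+00 -1.98791446e+00  1.09411926e-03] 0.03736860594840324 [-0.   2.7 47.8]
```

carry_out:
  commands:
    - {"dx": 0,"dy": 1.5,"dz": 10,"ax": 0,"ay": 0,"az": 0,"jaw": 34}
    - {"dx": 0,"dy": 1.5,"dz": 24,"ax": 0,"ay": 0,"az": 0,"jaw": 34}
    - {"dx": 0,"dy": 1.5,"dz": 36,"ax": 0,"ay": 0,"az": 0,"jaw": 34}
    - {"dx": 0,"dy": 1.5,"dz": 43,"ax": 0,"ay": 0,"az": 0,"jaw": 34}
    - {"dx": 0,"dy": 1.5,"dz": 46,"ax": 0,"ay": 0,"az": 0,"jaw": 34}
    - {"dx": 0,"dy": 1.5,"dz": 48,"ax": 0,"ay": 0,"az": 0,"jaw": 34}
    - {"dx": 0,"dy": 1.5,"dz": 49,"ax": 0,"ay": 0,"az": 0,"jaw": 34}
    - {"dx": 0,"dy": 1.5,"dz": 49.5,"ax": 0,"ay": 0,"az": 0,"jaw": 34}
    - {"dx": 0,"dy": 1.5,"dz": 49.5,"ax": 0,"ay": 0,"az": 0,"jaw": 34}
    - {"dx": 0,"dy": 1.5,"dz": 49.5,"ax": 0,"ay": 0,"az": 0,"jaw": 34}
  force: 20

```text
time: 17.05
ee_pos: [0.6021, -0.1127, 0.0367]
orientation: [-2.427, -1.987, 0.006]
wrist_force: [-13.4, 3.0, 19.5]
gripper_width: 0.0377
grip_force: 20.0
```

carry_out:
  commands:
    - {"dx": 0,"dy": 0,"dz": -1,"ax": 0,"ay": 0,"az": 0,"jaw": 34}
    - {"dx": 0,"dy": 0,"dz": -1.5,"ax": 0,"ay": 0,"az": 0,"jaw": 34}
    - {"dx": 0,"dy": 0,"dz": -1.5,"ax": 0,"ay": 0,"az": 0,"jaw": 34}
    - {"dx": 0,"dy": 0,"dz": -1.5,"ax": 0,"ay": 0,"az": 0,"jaw": 34}
  force: 20

```text
time: 17.38
ee_pos: [0.6039, -0.1132, 0.0367]
orientation: [-2.431, -1.989, 0.001]
wrist_force: [-3.0, 0.8, 5.9]
gripper_width: 0.0373
grip_force: 20.0
```

carry_out:
  commands:
    - {"dx": 0,"dy": 0,"dz": 0,"ax": 0,"ay": 0,"az": 0,"jaw": 66}
    - {"dx": 0,"dy": 0,"dz": 0,"ax": 0,"ay": 0,"az": 0,"jaw": 66}
    - {"dx": 0,"dy": 0,"dz": 0,"ax": 0,"ay": 0,"az": 0,"jaw": 66}
    - {"dx": 0,"dy": 0,"dz": 0,"ax": 0,"ay": 0,"az": 0,"jaw": 66}
    - {"dx": 0,"dy": 0,"dz": 0,"ax": 0,"ay": 0,"az": 0,"jaw": 66}
    - {"dx": 0,"dy": 0,"dz": -20,"ax": 0,"ay": 0,"az": 0,"jaw": 66}
    - {"dx": 0,"dy": 0,"dz": -55,"ax": 0,"ay": 0,"az": 0,"jaw": 66}
    - {"dx": 0,"dy": 0,"dz": -95,"ax": 0,"ay": 0,"az": 0,"jaw": 66}
    - {"dx": 0,"dy": 0,"dz": -135,"ax": 0,"ay": 0,"az": 0,"jaw": 66}
    - {"dx": 0,"dy": 0,"dz": -170,"ax": 0,"ay": 0,"az": 0,"jaw": 66}
    - {"dx": 0,"dy": 0,"dz": -180,"ax": 0,"ay": 0,"az": 0,"jaw": 66}
    - {"dx": 0,"dy": 0,"dz": -180,"ax": 0,"ay": 0,"az": 0,"jaw": 66}
  force: 20

```text
time: 18.38
ee_pos: [0.6063, -0.1141, 0.221]
orientation: [2.426, 1.985, 0.006]
wrist_force: [-0.8, -0.8, 0.3]
gripper_width: 0.0661
grip_force: 0.0
```

Run:
```python
from h import *
s=state();print(s['time'],s['ee_pos'])
c=get_calibration('wrist');p,d=capture('wrist')
print(wcap(.071,(.604,-.113),c,p),wcap(.086,(.621,-.03),c,p));pads(c,p)
print(move((.438,-.064,.20),s))
```

```text
18.3833 [ 0.60629141 -0.11410313  0.22101114]
(array([ 0.60337964, -0.1120768 ]), 16.606277465820312) (array([ 0.62076422, -0.03085602]), 18.767932891845703)
pad? [280. 254.] [ 0.58709283 -0.19622038] 31.463489532470703
[  15.9 -175.    19.6]
```

Jar b is centred on pad 3. Jar a next.

carry_out:
  commands:
    - {"dx": 16,"dy": -175,"dz": 10,"ax": 0,"ay": 0,"az": 0,"jaw": 60}
    - {"dx": 16,"dy": -175,"dz": 10,"ax": 0,"ay": 0,"az": 0,"jaw": 60}
    - {"dx": 16,"dy": -175,"dz": 10,"ax": 0,"ay": 0,"az": 0,"jaw": 60}
    - {"dx": 16,"dy": -175,"dz": 10,"ax": 0,"ay": 0,"az": 0,"jaw": 60}
    - {"dx": 16,"dy": -175,"dz": 10,"ax": 0,"ay": 0,"az": 0,"jaw": 60}
    - {"dx": 16,"dy": -175,"dz": 10,"ax": 0,"ay": 0,"az": 0,"jaw": 60}
    - {"dx": 16,"dy": -175,"dz": 10,"ax": 0,"ay": 0,"az": 0,"jaw": 60}
    - {"dx": 16,"dy": -175,"dz": 10,"ax": 0,"ay": 0,"az": 0,"jaw": 60}
  force: 15

```text
time: 19.1
ee_pos: [0.4363, -0.0633, 0.2059]
orientation: [-2.431, -1.989, 0.0]
wrist_force: [0.1, -0.3, 0.2]
gripper_width: 0.0603
grip_force: 0.0
```

Run:
```python
from h import *
s=state();print(s['time'],s['ee_pos'],s['orientation'])
P,r=wcap(.045,(.438,-.063));print(P,r,move((*P,.016),s))
```

```text
19.1 [ 0.4362994  -0.06325194  0.20587375] [-2.43089297e+00 -1.98884570e+00  4.90976291e-04]
[ 0.43903152 -0.06374102] 13.878170013427734 [  0.    2.9 189.9]
```

carry_out:
  commands:
    - {"dx": 0.5,"dy": 2,"dz": 40,"ax": 0,"ay": 0,"az": 0,"jaw": 60}
    - {"dx": 0.5,"dy": 2,"dz": 80,"ax": 0,"ay": 0,"az": 0,"jaw": 60}
    - {"dx": 0.5,"dy": 2,"dz": 115,"ax": 0,"ay": 0,"az": 0,"jaw": 60}
    - {"dx": 0.5,"dy": 2,"dz": 145,"ax": 0,"ay": 0,"az": 0,"jaw": 60}
    - {"dx": 0.5,"dy": 2,"dz": 168,"ax": 0,"ay": 0,"az": 0,"jaw": 60}
    - {"dx": 0.5,"dy": 2,"dz": 183,"ax": 0,"ay": 0,"az": 0,"jaw": 60}
    - {"dx": 0.5,"dy": 2,"dz": 189,"ax": 0,"ay": 0,"az": 0,"jaw": 60}
    - {"dx": 0.5,"dy": 2,"dz": 189,"ax": 0,"ay": 0,"az": 0,"jaw": 60}
    - {"dx": 0.5,"dy": 2,"dz": 189,"ax": 0,"ay": 0,"az": 0,"jaw": 28}
    - {"dx": 0.5,"dy": 2,"dz": 189,"ax": 0,"ay": 0,"az": 0,"jaw": 28}
    - {"dx": 0.5,"dy": 2,"dz": 189,"ax": 0,"ay": 0,"az": 0,"jaw": 28}
    - {"dx": 0.5,"dy": 2,"dz": 189,"ax": 0,"ay": 0,"az": 0,"jaw": 28}
  force: 15

```text
time: 20.15
ee_pos: [0.4388, -0.0633, 0.0187]
orientation: [2.43, 1.988, 0.002]
wrist_force: [-0.2, -0.2, -0.7]
gripper_width: 0.0356
grip_force: 0.0
```

carry_out:
  commands:
    - {"dx": 0,"dy": 0,"dz": 0,"ax": 0,"ay": 0,"az": 0,"jaw": 28}
    - {"dx": 0,"dy": 0,"dz": 0,"ax": 0,"ay": 0,"az": 0,"jaw": 28}
    - {"dx": 0,"dy": 0,"dz": 0,"ax": 0,"ay": 0,"az": 0,"jaw": 28}
  force: 15

```text
time: 20.4
ee_pos: [0.4386, -0.0632, 0.0185]
orientation: [2.43, 1.988, 0.001]
wrist_force: [-0.4, 0.6, 6.1]
gripper_width: 0.0313
grip_force: 15.0
```

Run:
```python
from h import *
s=state();print(s['ee_pos'],s['gripper_width'],s['grip_force'],move((.439,-.0637,s['ee_pos'][2]),s),move((.5872,-.1964,s['ee_pos'][2]),s))
```

```text
[ 0.43862027 -0.06324475  0.0184878 ] 0.03131640787672322 15.002821236848831 [-0.4  0.5  0. ] [-101.1  172.     0.4]
```

carry_out:
  commands:
    - {"dx": 0,"dy": 0,"dz": -12,"ax": 0,"ay": 0,"az": 0,"jaw": 28}
    - {"dx": 0,"dy": 0,"dz": -35,"ax": 0,"ay": 0,"az": 0,"jaw": 28}
    - {"dx": -5,"dy": 9,"dz": -62,"ax": 0,"ay": 0,"az": 0,"jaw": 28}
    - {"dx": -17,"dy": 29,"dz": -80,"ax": 0,"ay": 0,"az": 0,"jaw": 28}
    - {"dx": -34,"dy": 58,"dz": -80,"ax": 0,"ay": 0,"az": 0,"jaw": 28}
    - {"dx": -52,"dy": 88,"dz": -80,"ax": 0,"ay": 0,"az": 0,"jaw": 28}
    - {"dx": -70,"dy": 119,"dz": -80,"ax": 0,"ay": 0,"az": 0,"jaw": 28}
    - {"dx": -86,"dy": 146,"dz": -80,"ax": 0,"ay": 0,"az": 0,"jaw": 28}
    - {"dx": -96,"dy": 165,"dz": -80,"ax": 0,"ay": 0,"az": 0,"jaw": 28}
    - {"dx": -101,"dy": 174,"dz": -80,"ax": 0,"ay": 0,"az": 0,"jaw": 28}
    - {"dx": -101,"dy": 174,"dz": -80,"ax": 0,"ay": 0,"az": 0,"jaw": 28}
    - {"dx": -101,"dy": 174,"dz": -80,"ax": 0,"ay": 0,"az": 0,"jaw": 28}
  force: 15

```text
time: 21.4
ee_pos: [0.5878, -0.1961, 0.0969]
orientation: [-2.43, -1.988, 0.001]
wrist_force: [-0.6, -0.0, -0.6]
gripper_width: 0.0312
grip_force: 15.0
```

carry_out:
  commands:
    - {"dx": 0,"dy": 0,"dz": 0,"ax": 0,"ay": 0,"az": 0,"jaw": 28}
    - {"dx": 0,"dy": 0,"dz": 0,"ax": 0,"ay": 0,"az": 0,"jaw": 28}
  force: 15

```text
time: 21.57
ee_pos: [0.5875, -0.1954, 0.0974]
orientation: [-2.43, -1.99, 0.001]
wrist_force: [0.1, -0.6, -0.0]
gripper_width: 0.0316
grip_force: 15.0
```

Run:
```python
from h import *
s=state();print(s['time'],s['ee_pos'],s['orientation'],s['gripper_width'],move((.5872,-.1964,.0295),s))
```

```text
21.5667 [ 0.58751904 -0.19539487  0.09735345] [-2.42992662e+00 -1.98962044e+00  5.92684647e-04] 0.031579998023087884 [-1.1 -0.  67.9]
```

carry_out:
  commands:
    - {"dx": -1,"dy": -1,"dz": 10,"ax": 0,"ay": 0,"az": 0,"jaw": 28}
    - {"dx": -1,"dy": -1,"dz": 28,"ax": 0,"ay": 0,"az": 0,"jaw": 28}
    - {"dx": -1,"dy": -1,"dz": 46,"ax": 0,"ay": 0,"az": 0,"jaw": 28}
    - {"dx": -1,"dy": -1,"dz": 58,"ax": 0,"ay": 0,"az": 0,"jaw": 28}
    - {"dx": -1,"dy": -1,"dz": 64,"ax": 0,"ay": 0,"az": 0,"jaw": 28}
    - {"dx": -1,"dy": -1,"dz": 67,"ax": 0,"ay": 0,"az": 0,"jaw": 28}
    - {"dx": -1,"dy": -1,"dz": 68,"ax": 0,"ay": 0,"az": 0,"jaw": 28}
    - {"dx": -1,"dy": -1,"dz": 68,"ax": 0,"ay": 0,"az": 0,"jaw": 28}
    - {"dx": -1,"dy": -1,"dz": 68,"ax": 0,"ay": 0,"az": 0,"jaw": 28}
    - {"dx": -1,"dy": -1,"dz": 68,"ax": 0,"ay": 0,"az": 0,"jaw": 28}
  force: 15

```text
time: 22.4
ee_pos: [0.5877, -0.1973, 0.0302]
orientation: [2.43, 1.989, 0.001]
wrist_force: [-0.4, -0.1, -1.3]
gripper_width: 0.0319
grip_force: 15.0
```

carry_out:
  commands:
    - {"dx": 0,"dy": 0,"dz": 1,"ax": 0,"ay": 0,"az": 0,"jaw": 28}
    - {"dx": 0,"dy": 0,"dz": 1.5,"ax": 0,"ay": 0,"az": 0,"jaw": 28}
    - {"dx": 0,"dy": 0,"dz": 1.5,"ax": 0,"ay": 0,"az": 0,"jaw": 28}
    - {"dx": 0,"dy": 0,"dz": 1.5,"ax": 0,"ay": 0,"az": 0,"jaw": 28}
  force: 15

```text
time: 22.73
ee_pos: [0.5877, -0.1974, 0.0295]
orientation: [2.43, 1.989, 0.001]
wrist_force: [-2.8, 0.9, 5.8]
gripper_width: 0.0317
grip_force: 15.0
```

carry_out:
  commands:
    - {"dx": 0,"dy": 0,"dz": 0,"ax": 0,"ay": 0,"az": 0,"jaw": 60}
    - {"dx": 0,"dy": 0,"dz": 0,"ax": 0,"ay": 0,"az": 0,"jaw": 60}
    - {"dx": 0,"dy": 0,"dz": 0,"ax": 0,"ay": 0,"az": 0,"jaw": 60}
    - {"dx": 0,"dy": 0,"dz": 0,"ax": 0,"ay": 0,"az": 0,"jaw": 60}
    - {"dx": 0,"dy": 0,"dz": 0,"ax": 0,"ay": 0,"az": 0,"jaw": 60}
    - {"dx": 0,"dy": 0,"dz": -20,"ax": 0,"ay": 0,"az": 0,"jaw": 60}
    - {"dx": 0,"dy": 0,"dz": -55,"ax": 0,"ay": 0,"az": 0,"jaw": 60}
    - {"dx": 0,"dy": 0,"dz": -95,"ax": 0,"ay": 0,"az": 0,"jaw": 60}
    - {"dx": 0,"dy": 0,"dz": -135,"ax": 0,"ay": 0,"az": 0,"jaw": 60}
    - {"dx": 0,"dy": 0,"dz": -170,"ax": 0,"ay": 0,"az": 0,"jaw": 60}
    - {"dx": 0,"dy": 0,"dz": -190,"ax": 0,"ay": 0,"az": 0,"jaw": 60}
    - {"dx": 0,"dy": 0,"dz": -190,"ax": 0,"ay": 0,"az": 0,"jaw": 60}
  force: 15

```text
time: 23.73
ee_pos: [0.59, -0.1986, 0.2248]
orientation: [2.423, 1.983, 0.006]
wrist_force: [0.3, 0.5, 1.1]
gripper_width: 0.0599
grip_force: 0.0
```

Run:
```python
from h import *
s=state();print(s['time'],s['ee_pos'])
c=get_calibration('wrist');p,d=capture('wrist')
for z,q in ((.056,(.587,-.196)),(.071,(.604,-.113)),(.086,(.621,-.03)),(.101,(.638,.054))): print(wcap(z,q,c,p))
pads(c,p);cv2.imwrite('pics/s9.png',capture('scene')[0][...,::-1])
```

```text
23.7333 [ 0.58998962 -0.19861052  0.22480936]
(array([ 0.58650024, -0.19729982]), 14.060002326965332)
(array([ 0.60282367, -0.11346454]), 15.653239250183105)
(array([ 0.61968176, -0.0333483 ]), 20.517183303833008)
(array([ 0.61882617, -0.03778862]), 19.48126220703125)
pad? [263. 114.] [ 0.6027627  -0.11393485] 31.06099510192871
```

View pics/s9.png

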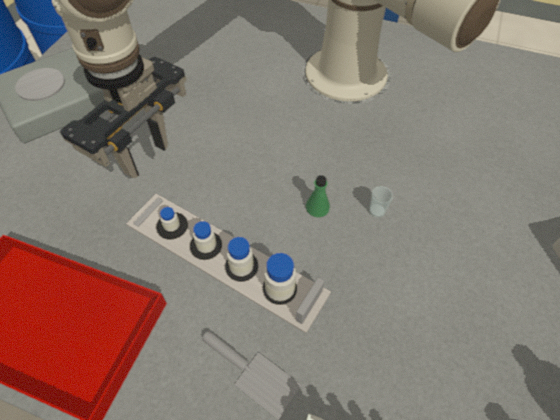

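All four jars stand upright and centred on their pads. The tallest is at (281,275) beside the end stop at (312,297) and the shortest is at (168,220). The flask hasn't moved, at (318,195).

```bash
python3 -c "from rig import *;print(close_job())"
```

```text
the job is handed in; nothing more can be done
None
```

The job is handed in: the four jars stand in falling height from the end stop, each within about 3 mm of its pad's centre by the camera, and the flask was not moved (about 24 s of the 96 s used).

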